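# Twist the lid off the hazelnut jar

### The arm

A 6-joint arm with a two-finger parallel gripper is mounted at the origin on a cart in front of the work surface, level with it; the furniture and walls round the work are solid. World frame = base frame: x ahead of the robot, y to its left, z up, the work surface at z = 0. Lengths are in m, angles in rad, forces in N, time in s.
With the tool pointing down it reaches from about 0.375 to 0.9 m from the base axis. Payload 3.1 kg.
Tool frame: the origin (TCP) lies at the very end of the fingers, on their centre line; the grasp point (between the pads) lies 19 mm behind it; z points along the fingers, y is the line along which they close (so a half turn about z gives the same grasp; the last joint's range is limited). The gripper opens to 85 mm and grips with 20 to 120 N. Pads are 22 mm wide; open, the fingers measure 114 mm over their backs; the gripper's body (76 mm by 85 mm) begins 54 mm behind the grasp point. The pads swing forward as they close: fully open they stand 13 mm farther back than shut.
Start: joints at [-1.298, 0.527, 1.433, -0, 1.181, -0.178], TCP at [0.272, -0.563, 0.231] pointing down, gripper open.
Joint ranges: [-3.08, 3.08], [-0.75, 2.2], [0.22, 2.44], [-1.43, 4.57], [0, 2.65], [-2.85, 2.85]. Speed limits (rad/s): [2.79, 2.79, 3.14, 3.14, 3.14, 3.14].

### API

Orientations are given as a unit quaternion [x, y, z, w].
In Python, from station import manip gives the robot as it stands.
- The arm moves only by the shell command python3 -m handwheel 'ROWS' [FORCE]. ROWS is JSON, a list of rows, each a list of 7 numbers: the shift along the world's x, y, z in mm, then the turn, a rotation vector about the world's x, y, z in degrees, then the opening, from 0 (shut) to 1 (fully open). A call has exactly 10 rows; each row shifts and turns the commanded pose from where the row before left it; what a row does not reach is not made up. A row lasts 1/8 s, in which the tool goes at most 62.5 mm and 10.7 degrees, less where a joint would pass 70% of its speed; a pose out of reach is approached as far as the arm can. A call is refused whole if a number of a shift passes 62.5 or a number of a turn 10.7, either way. A call with a gripper value outside its range is refused whole. The fingers move at their own pace and stop on an object; FORCE is the grip in N (left out, the last holds). Time passes only in rows, so rows that do not move let the fingers close, or fill a call up. It gives the time, the measured TCP pose, the force, the opening and the grip force at its end, in the units of the state.
- manip.sense(): the state, without advancing time (a new reading comes with each control period).
- manip.snapshot(name): name is "scene" or "top" or "wrist"; returns the picture (420x560x3 uint8, red, green, blue); there is no depth.
- manip.get_calibration(name): a dict with "K" (3x3 intrinsics, pixels), "rvec" (rotation vector, rad) and "tvec" (3), from world to camera coordinates, as OpenCV has them. Camera axes: x right, y down, z forward; pixel columns grow to the right and rows downward; lengths in m; the calibration is good to about 2 mm. A picture is of the moment at which its call begins: read the wrist's pose just before it. get_calibration takes no time and is no camera call; for the wrist camera it gives the pose at the moment of the call.
- manip.sign_off(): hands the job in; it is judged then, once.
The state is a dict: "t": time; "q": joint angles; "qd": joint speeds; "tau": joint torques, N m; "tcp_pos": TCP position; "tool_rot": TCP orientation; "force": force on the tool from outside, world axes, zero at the start; "ft_torque": the same for the moment, N m; "finger_gap": opening from 0.0 (shut) to 1.0 (fully open); "gripper_force": force on a finger pad.
Only numpy, scipy, OpenCV 4.12 (cv2) and the standard library are available. Lean on these libraries where they do the work, as an engineer would, in place of code of your own. Each camera call takes 0.05 s, during which the arm holds its last target. There are 200 camera calls.

### The job

Open the jar with the green lid: twist its lid anticlockwise (seen from above), regripping once or twice, until it comes loose after about a third of a turn, and lift it straight off. Set the lid down gently, right way up, in the middle of the saucer, let go, and leave the orange lid on its jar.

Things in the scene. Friction and masses are not known exactly. Their poses are not given: they have to be found in the camera images.
- lid_green: The lid to take off: round knurled green plastic screw lid, 58 mm diameter, 24 mm high, about 60 g, white pointer line on top. Origin on its axis at the skirt's lower edge; z up, x along the pointer. Closed on jar_green at first, origin 110 mm above the worktop. It turns anticlockwise with light friction to a firm stop 122 degrees past the jar's x; two inner lugs hold it down short of 96 degrees.
- jar_green: Clear jar of brown hazelnuts, fixed upright in a round grey base (92 mm wide, 34 high); glass 66 mm wide to height 84, neck 37 mm wide from 101, top at 130. Origin on its axis at the worktop, z up, x toward a white mark on the base. The lid's x starts 0 to 17 degrees anticlockwise of this x; past 96 degrees the lid lifts straight off and clears the neck after 22 mm.
- lid_orange: Bystander to be left on its jar: the same lid in orange, on an identical fixed jar of pale nuts. Origin and axes as for lid_green. The two jars may stand in either place.
- saucer: White ceramic saucer, loose, 149 mm diameter, 13 mm high at the rim, standing on the worktop. Origin at the centre of its underside, z up. The lid set down in its middle rests with its lower edge about 10 mm above the worktop.
There are look-alikes about, which are no part of the job. Leave any blue or red look-alike of the saucer alone.

How it is judged:
On the way, in this order (a step that is already met when the one before it is completed fails the run):
1. the green lid has been turned on its jar, at least about 52 degrees so far (angle between the x axis of lid_green and the x axis of jar_green, either way round above 0.9 rad and horizontal distance between lid_green and jar_green below 0.008 m and z of lid_green in the frame of jar_green below 0.117 m), for 0.1 s.
2. the green lid is lifted off its jar (z of lid_green in the frame of jar_green above 0.135 m), for 0.1 s.
At the end, for the whole second after the job is handed in: The green lid lies still and right way up (within 11 degrees) on the saucer, its axis within 30 mm of the saucer's centre; the saucer stands flat on the worktop; the orange lid is still on its jar, within 15 mm of where it was (horizontal distance between lid_green and saucer below 0.03 m and z of lid_green in the frame of saucer below 0.02 m and angle between lid_green's own z axis and vertical below 0.2 rad and linear speed of lid_green below 0.02 m/s and angle between saucer's own z axis and vertical below 0.1 rad and height (world z) of saucer below 0.01 m and distance of lid_orange from where it was at the start of the episode below 0.015 m); the robot touches nothing.
It fails at once if the green lid is dropped: it falls faster than 0.7 m/s (a drop of more than about 25 mm) with no finger on it (linear speed of lid_green above 0.7 m/s and contact force between lid_green and the fingers below 0.1 N).
It fails at once if the orange lid is taken off its jar (distance of lid_orange from where it was at the start of the episode above 0.015 m).
It also fails if it takes over 45 s, if anything falls off the work surface, if the arm or the gripper's body presses on something with over 40 N, if the wrist force passes 120 N, or if a joint passes its speed limit or range.

## Working session

There is one attempt and no reset: what is moved stays moved. The work goes in short steps, Python scripts to look and compute and a shell command to move; the robot and the scene stay as the last step left them, time stands still between calls to the robot, and variables do not carry over. Pictures are saved under pics/ and viewed, at most 10 in all, crops included, and the job is handed in when it is done.

```bash
mkdir -p pics; cat > h.py <<'E'
import numpy as np, cv2
from station import manip
def cal(n):
    c=manip.get_calibration(n); return np.array(c["K"],float),cv2.Rodrigues(np.array(c["rvec"],float))[0],np.array(c["tvec"],float).ravel()
def ray(n,u,v,z,c=None):
    K,R,t=c or cal(n); o=-R.T@t; d=R.T@np.linalg.inv(K)@[u,v,1]; return o+d*(z-o[2])/d[2]
def snap(n,f):
    im=manip.snapshot(n); cv2.imwrite("pics/"+f,im[:,:,::-1]); return im
def blobs(im,lo,hi,amin=80):
    m=cv2.inRange(cv2.cvtColor(im,cv2.COLOR_RGB2HSV),lo,hi)
    n,l,s,c=cv2.connectedComponentsWithStats(m)
    return [(s[i].tolist(),c[i].round(1).tolist()) for i in range(1,n) if s[i][4]>amin]
E
python3 - <<'E'
from h import *
s=manip.sense(); print(s["tcp_pos"],s["tool_rot"],s["force"])
for n in ("top","scene"):
    im=snap(n,n+"0.png"); K,R,t=cal(n); print(n,-R.T@t,K[0,0])
    print("green",blobs(im,(40,80,40),(85,255,255))); print("orange",blobs(im,(5,150,120),(20,255,255)))
E
```

```text
[ 0.27213106 -0.56185371  0.23034044] [ 9.74708209e-01  2.23478770e-01 -4.02029165e-05 -1.07024606e-03] [-0.65991554 -0.31461892 -0.12461301]
top [0.43065551 0.11105332 1.11075426] 440.38891807741913
green [([228, 242, 27, 27, 550], [241.0, 254.9])]
orange [([347, 253, 27, 27, 521], [360.1, 265.8])]
scene [0.0273395  0.60896209 0.60895727] 396.89929167779854
green [([0, 0, 73, 79, 4819], [30.5, 41.1]), ([113, 0, 13, 34, 209], [119.6, 14.9]), ([216, 0, 135, 57, 2854], [294.1, 13.0]), ([254, 214, 30, 27, 666], [267.9, 227.1])]
orange [([344, 170, 26, 22, 325], [356.4, 178.3])]
```

View pics/top0.png

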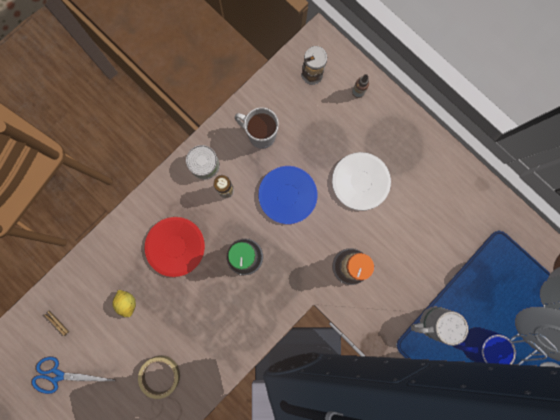

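View pics/scene0.png

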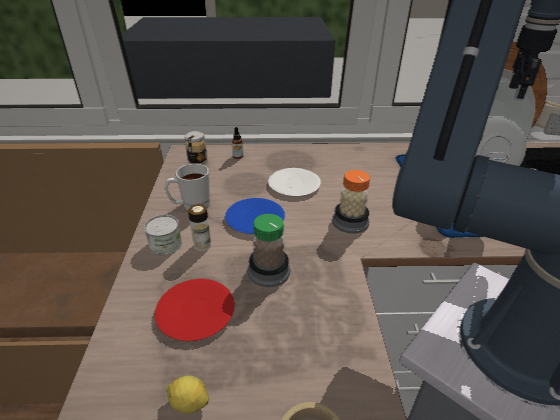

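The top view shows the green lid at (241,255) with its pointer toward the image bottom, the orange lid at (360,266) and the white saucer at (361,181). The blue and red decoys are clear of these. The scene view agrees: green lid at (268,227), white saucer at (295,184).

```bash
python3 - <<'E'
from h import *
im=cv2.imread("pics/top0.png")[:,:,::-1].copy()
hsv=cv2.cvtColor(im,cv2.COLOR_RGB2HSV)
m=cv2.inRange(hsv,(40,80,40),(85,255,255)); c=max(cv2.findContours(m,0,2)[0],key=cv2.contourArea); (u,v),r=cv2.minEnclosingCircle(c); print(u,v,r,"green",ray("top",u,v,.130), ray("top",360.1,265.8,.134))
w=cv2.inRange(hsv,(0,0,150),(180,50,255)); w[:,:320]=0;w[:,400:]=0;w[:140]=0;w[230:]=0
c=max(cv2.findContours(w,0,2)[0],key=cv2.contourArea); e=cv2.fitEllipse(cv2.convexHull(c)); print(e,"saucer",ray("top",*e[0],.012))
# scene check
print("scene lid",ray("scene",267.9,218,.134))
w=cv2.inRange(hsv,(0,0,150),(180,80,255))[235:275,220:265]; ys,xs=np.nonzero(w); print(list(zip(xs+220,ys+235)))
s=manip.sense(); R=__import__("scipy.spatial.transform",fromlist=["Rotation"]).Rotation.from_quat(s["tool_rot"]).as_matrix(); print(R.round(3))
E
```

```text
241.0 255.11111450195312 13.536514282226562 green [0.45514029 0.175653   0.13      ] [ 0.43018853 -0.08733886  0.134     ]
((358.9064636230469, 200.4770965576172), (89.27192687988281, 122.34677124023438), 177.37667846679688) saucer [ 0.59401296 -0.11375778  0.012     ]
scene lid [0.46528999 0.16748828 0.134     ]
[(np.int64(264), np.int64(251)), (np.int64(264), np.int64(252)), (np.int64(264), np.int64(253)), (np.int64(241), np.int64(257)), (np.int64(240), np.int64(258)), (np.int64(241), np.int64(258)), (np.int64(242), np.int64(258)), (np.int64(240), np.int64(259)), (np.int64(241), np.int64(259)), (np.int64(242), np.int64(259)), (np.int64(240), np.int64(260)), (np.int64(241), np.int64(260)), (np.int64(242), np.int64(260)), (np.int64(240), np.int64(261)), (np.int64(241), np.int64(261)), (np.int64(240), np.int64(262)), (np.int64(241), np.int64(262)), (np.int64(240), np.int64(263)), (np.int64(241), np.int64(263)), (np.int64(240), np.int64(264)), (np.int64(241), np.int64(264)), (np.int64(242), np.int64(264)), (np.int64(240), np.int64(265)), (np.int64(241), np.int64(265)), (np.int64(242), np.int64(265)), (np.int64(240), np.int64(266)), (np.int64(241), np.int64(266))]
[[ 0.9    0.436 -0.001]
 [ 0.436 -0.9    0.002]
 [ 0.    -0.002 -1.   ]]
```

```bash
python3 -m handwheel '[[30,60,2,0,0,0,1],[30,60,2,0,0,0,1],[30,60,2,0,0,0,1],[30,60,2,0,0,0,1],[20,60,2,0,0,0,1],[15,60,2,0,0,0,1],[10,60,2,0,0,0,1],[10,60,2,0,0,0,1],[5,60,2,0,0,0,1],[5,60,2,0,0,0,1]]' 60
```

```text
t: 1.35
tcp_pos: [0.4487, 0.0222, 0.2507]
tool_rot: [0.975, 0.223, 0.0, 0.0]
force: [1.5, 0.3, 0.7]
finger_gap: 0.996
gripper_force: 0.0
```

```bash
python3 - <<'E'
from h import *
im=cv2.imread("pics/top0.png")[:,:,::-1].copy()
hsv=cv2.cvtColor(im,cv2.COLOR_RGB2HSV)
for vm,sm in ((180,40),(200,40),(215,40)):
    w=cv2.inRange(hsv,(0,0,vm),(180,sm,255)); w[:,:320]=0;w[:,405:]=0;w[:140]=0;w[222:]=0
    c=max(cv2.findContours(w,0,2)[0],key=cv2.contourArea); e=cv2.fitEllipse(c); print(e,"saucer",ray("top",*e[0],.012))
E
```

```text
((361.2725830078125, 180.77978515625), (56.08511734008789, 58.167701721191406), 123.45105743408203) saucer [ 0.64455172 -0.12120141  0.012     ]
((361.33001708984375, 180.820068359375), (55.33405685424805, 57.239097595214844), 118.61861419677734) saucer [ 0.64444724 -0.1213446   0.012     ]
((348.1300048828125, 184.65171813964844), (24.844614028930664, 46.31705856323242), 161.4381561279297) saucer [ 0.63469003 -0.08750873  0.012     ]
```

```bash
python3 -m handwheel '[[0,50,0,0,0,0,1],[0,50,0,0,0,0,1],[0,37,0,0,0,0,1],[0,0,0,0,0,0,1],[0,0,-20,0,0,0,1],[0,0,-20,0,0,0,1],[0,0,0,0,0,0,1],[0,0,0,0,0,0,1],[0,0,0,0,0,0,1],[0,0,0,0,0,0,1]]'
python3 - <<'E'
from h import *
s=manip.sense(); print(s["tcp_pos"],s["q"])
c=cal("wrist"); im=snap("wrist","w1.png")
m=cv2.inRange(cv2.cvtColor(im,cv2.COLOR_RGB2HSV),(40,80,30),(85,255,255))
for k in cv2.findContours(m,0,2)[0]:
    if cv2.contourArea(k)>300:
        e=cv2.fitEllipse(cv2.convexHull(k)); print(e,cv2.boundingRect(k),ray("wrist",*e[0],.134,c))
E
```

```text
t: 2.6
tcp_pos: [0.4492, 0.1572, 0.2114]
tool_rot: [0.975, 0.223, 0.001, 0.0]
force: [0.0, -0.4, 0.9]
finger_gap: 1.001
gripper_force: 0.0
[0.44923018 0.15716862 0.21135317] [ 1.01176561e-01  3.57235675e-01  1.82009090e+00 -3.77645833e-05
  9.62922101e-01  1.22131788e+00]
((266.31298828125, 198.21510314941406), (86.5372543334961, 88.15467834472656), 8.868812561035156) (223, 154, 87, 89) [0.45800125 0.1783136  0.134     ]
```

View pics/w1.png

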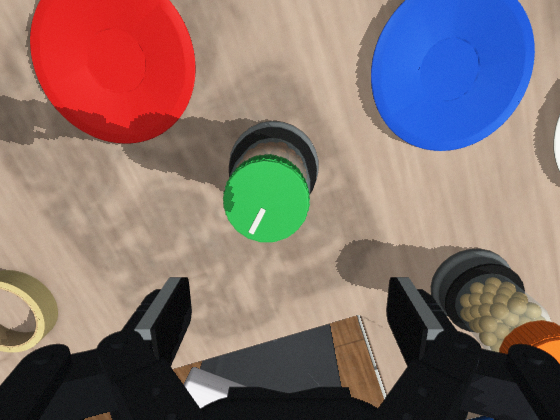

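The wrist view shows the green lid at (267,200), pointer toward the lower left, ahead of the fingers (tips at columns 180 and 400).

```bash
python3 -m handwheel '[[7,20,0,0,0,0,1],[0,0,0,0,0,0,1],[0,0,-20,0,0,0,1],[0,0,-20,0,0,0,1],[0,0,-20,0,0,0,1],[0,0,-20,0,0,0,1],[0,0,-16,0,0,0,1],[0,0,-16,0,0,0,1],[0,0,0,0,0,0,1],[0,0,0,0,0,0,1]]'
python3 - <<'E'
from h import *
s=manip.sense(); print(s["tcp_pos"])
im=snap("wrist","w2.png")
E
```

```text
t: 3.9
tcp_pos: [0.456, 0.177, 0.0992]
tool_rot: [0.975, 0.224, 0.0, 0.0]
force: [-0.1, 0.0, -0.6]
finger_gap: 0.997
gripper_force: 0.0
[0.45604517 0.17704983 0.09916958]
```

View pics/w2.png

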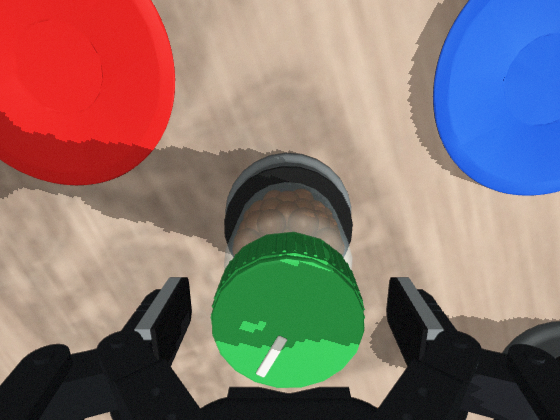

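The lid (centre about (288,312)) now sits centred between the pads (columns 190 and 388). I'm closing on it.

```bash
python3 -c "
from h import *
print(ray('wrist',288,312,.134))"
python3 -m handwheel '[[0,0,0,0,0,0,0],[0,0,0,0,0,0,0],[0,0,0,0,0,0,0],[0,0,0,0,0,0,0],[0,0,0,0,0,0,0],[0,0,0,0,0,0,0],[0,0,0,0,0,0,0],[0,0,0,0,0,0,0],[0,0,0,0,0,0,0],[0,0,0,0,0,0,0]]' 50; python3 -c "
from h import *
print(manip.sense()['ft_torque'])"
```

```text
[0.46112504 0.18021389 0.134     ]
t: 5.2
tcp_pos: [0.4562, 0.1773, 0.0997]
tool_rot: [0.975, 0.224, 0.001, 0.0]
force: [-1.1, -0.7, 4.7]
finger_gap: 0.672
gripper_force: 52.4
[ 0.00423229  0.13982621 -0.01509125]
```

```bash
python3 -m handwheel '[[0,0,0,0,0,3,0],[0,0,0,0,0,7,0],[0,0,0,0,0,8,0],[0,0,0,0,0,8,0],[0,0,0,0,0,8,0],[0,0,0,0,0,8,0],[0,0,0,0,0,8,0],[0,0,0,0,0,8,0],[0,0,0,0,0,0,0],[0,0,0,0,0,0,0]]' 
python3 - <<'E'
from h import *
s=manip.sense(); print(s["tcp_pos"],s["q"][5],s['ft_torque'])
c=cal("wrist");im=snap("wrist","w3.png"); hsv=cv2.cvtColor(im,cv2.COLOR_RGB2HSV)
w=cv2.inRange(hsv,(0,0,110),(180,70,255)); 
print(blobs(im,(0,0,110),(180,70,255),60)[:12])
E
```

```text
t: 6.45
tcp_pos: [0.4567, 0.1777, 0.0997]
tool_rot: [0.745, 0.667, 0.001, 0.0]
force: [-0.5, 2.2, 6.8]
finger_gap: 0.668
gripper_force: 52.6
[0.45666357 0.17771492 0.09970418] 0.251838968556299 [ 0.31245873  0.15577506 -0.036192  ]
[([0, 0, 560, 346, 132630], [254.0, 146.8]), ([273, 217, 28, 16, 267], [286.5, 223.9]), ([244, 228, 15, 14, 70], [251.8, 234.6]), ([187, 313, 15, 10, 87], [196.3, 316.8]), ([377, 313, 14, 10, 80], [381.0, 316.7]), ([257, 335, 31, 42, 442], [271.9, 355.4]), ([211, 343, 156, 55, 2061], [293.0, 375.9]), ([539, 371, 21, 32, 343], [552.5, 385.8]), ([412, 390, 40, 30, 816], [428.1, 407.1]), ([0, 392, 9, 28, 137], [2.6, 407.0]), ([128, 393, 21, 24, 66], [138.9, 402.8])]
```

View pics/w3.png

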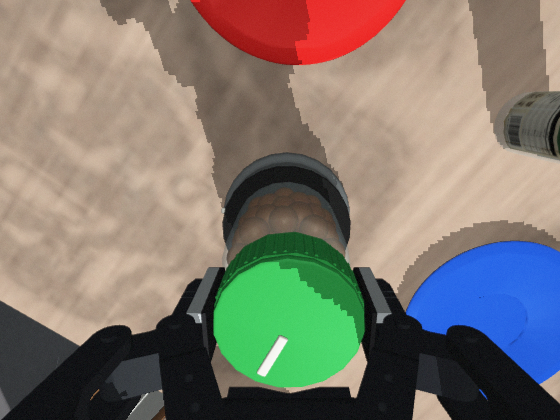

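The lid turned with the fingers: the pointer, around (272,355), looks unchanged in the wrist frame while the wrist turned 58°. I'll regrip and twist the remaining 46°.

```bash
python3 -m handwheel '[[0,0,0,0,0,0,1],[0,0,0,0,0,0,1],[0,0,0,0,0,0,1],[0,0,0,0,0,-8,1],[0,0,0,0,0,-10,1],[0,0,0,0,0,-10,1],[0,0,0,0,0,-10,1],[0,0,0,0,0,-10,1],[0,0,0,0,0,-10,1],[0,0,0,0,0,0,1]]'
python3 -m handwheel '[[0,0,0,0,0,0,1],[0,0,0,0,0,0,0],[0,0,0,0,0,0,0],[0,0,0,0,0,0,0],[0,0,0,0,0,0,0],[0,0,0,0,0,0,0],[0,0,0,0,0,0,0],[0,0,0,0,0,0,0],[0,0,0,0,0,0,0],[0,0,0,0,0,0,0]]'
python3 -m handwheel '[[0,0,0,0,0,4,0],[0,0,0,0,0,6,0],[0,0,0,0,0,8,0],[0,0,0,0,0,8,0],[0,0,0,0,0,8,0],[0,0,0,0,0,6,0],[0,0,0,0,0,6,0],[0,0,0,0,0,0,0],[0,0,0,0,0,0,0],[0,0,0,0,0,0,0]]'
python3 - <<'E'
from h import *
from scipy.spatial.transform import Rotation as Ro
s=manip.sense(); x=Ro.from_quat(s["tool_rot"]).as_matrix()[:,0]; print(s["tcp_pos"],np.degrees(np.arctan2(x[1],x[0])),s['ft_torque'])
snap("wrist","w4.png")
E
```

```text
t: 7.75
tcp_pos: [0.4557, 0.1772, 0.0986]
tool_rot: [0.975, 0.224, -0.0, 0.0]
force: [-0.1, 0.5, -0.0]
finger_gap: 0.999
gripper_force: 0.0
t: 9.0
tcp_pos: [0.4559, 0.1772, 0.099]
tool_rot: [0.975, 0.224, 0.0, 0.0]
force: [-1.2, -1.0, 5.9]
finger_gap: 0.662
gripper_force: 53.0
t: 10.25
tcp_pos: [0.4561, 0.177, 0.099]
tool_rot: [0.81, 0.587, 0.0, 0.0]
force: [-0.3, -1.7, 5.1]
finger_gap: 0.668
gripper_force: 53.1
[0.45609482 0.17701715 0.09900184] 71.83238297488765 [-0.29927782  0.05506363 -0.02910984]
```

View pics/w4.png

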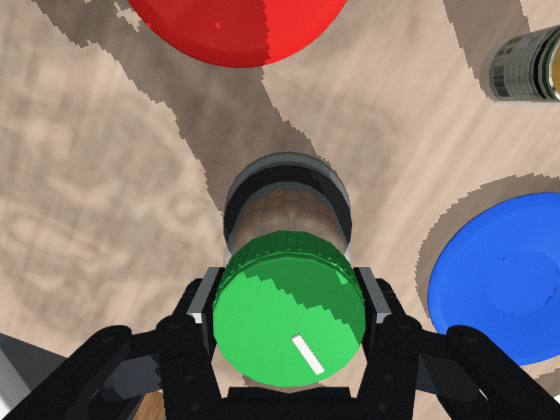

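The pointer, now from (295,336) to (322,373), confirms the regrip. There's no stop torque, so the lid has turned about 104°. I'll lift slowly first.

```bash
python3 -m handwheel '[[0,0,2,0,0,0,0],[0,0,2,0,0,0,0],[0,0,2,0,0,0,0],[0,0,0,0,0,0,0],[0,0,0,0,0,0,0],[0,0,0,0,0,0,0],[0,0,0,0,0,0,0],[0,0,0,0,0,0,0],[0,0,0,0,0,0,0],[0,0,0,0,0,0,0]]'
```

```text
t: 11.55
tcp_pos: [0.4558, 0.1772, 0.1047]
tool_rot: [0.81, 0.587, -0.0, -0.0]
force: [-0.2, 0.2, -1.6]
finger_gap: 0.671
gripper_force: 53.2
```

```bash
python3 -m handwheel '[[0,0,4,0,0,0,0],[0,0,5,0,0,0,0],[0,0,6,0,0,0,0],[0,0,10,0,0,0,0],[0,0,15,0,0,0,0],[0,0,20,0,0,0,0],[0,0,20,0,0,0,0],[0,0,15,0,0,0,0],[0,0,5,0,0,0,0],[0,0,0,0,0,0,0]]'
python3 - <<'E'
from h import *
for n in ("scene",):
    im=snap(n,n+"1.png"); print(blobs(im,(40,80,40),(85,255,255))); print("orange",blobs(im,(5,150,120),(20,255,255)))
E
```

```text
t: 12.8
tcp_pos: [0.4559, 0.1773, 0.2051]
tool_rot: [0.81, 0.587, 0.0, 0.0]
force: [0.4, 0.4, -0.9]
finger_gap: 0.673
gripper_force: 53.3
[([0, 0, 73, 79, 4817], [30.5, 41.2]), ([113, 0, 13, 34, 210], [119.6, 14.9]), ([323, 0, 28, 57, 806], [338.8, 26.3]), ([251, 168, 20, 27, 434], [261.0, 181.2])]
orange [([344, 170, 26, 21, 287], [356.4, 177.3])]
```

View pics/scene1.png

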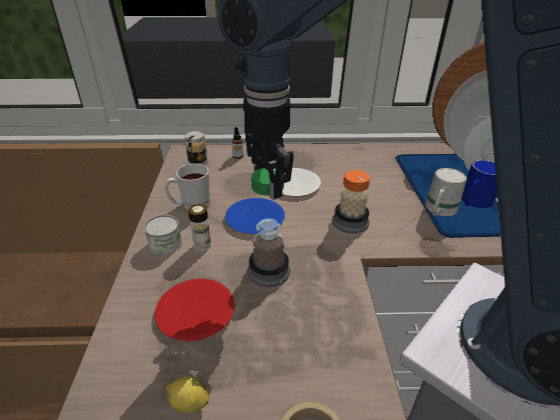

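The lid is in the gripper at (264,181), the jar's neck is bare at (268,228), and the orange lid hasn't moved. Next I carry it over the white saucer.

```bash
python3 -m handwheel '[[10,-16,0,0,0,0,0],[20,-32,0,0,0,0,0],[25,-40,0,0,0,0,0],[25,-40,0,0,0,0,0],[25,-40,0,0,0,0,0],[25,-40,0,0,0,0,0],[25,-40,0,0,0,0,0],[20,-32,0,0,0,0,0],[13,-18,0,0,0,0,0],[0,0,0,0,0,0,0]]'
python3 - <<'E'
from h import *
print(ray("scene",294.5,183.5,.012))
s=manip.sense(); print(s["tcp_pos"],s["q"])
snap("wrist","w5.png")
E
```

```text
t: 14.1
tcp_pos: [0.6443, -0.1236, 0.2035]
tool_rot: [0.811, 0.585, -0.0, -0.0]
force: [-0.3, 0.6, -1.2]
finger_gap: 0.674
gripper_force: 53.3
[ 0.63568826 -0.11126525  0.012     ]
[ 0.64426002 -0.12361323  0.20352074] [-3.59409739e-01  5.99619190e-01  1.37680044e+00 -4.20462761e-04
  1.16566500e+00 -3.91305517e-02]
```

View pics/w5.png

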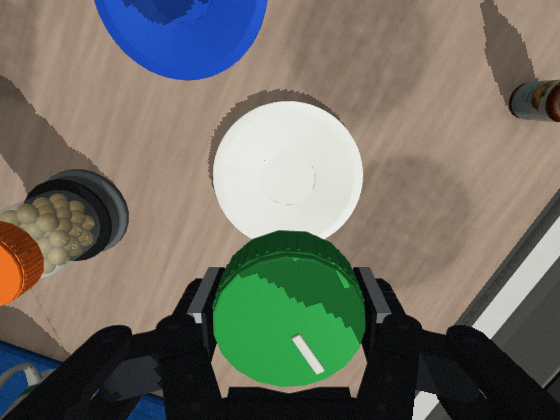

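The saucer's inner ring is centred at (288,177), with clear space around it.

```bash
python3 -c "
from h import *
print(ray('wrist',288,177,.009))"
python3 -m handwheel '[[0,2,-15,0,0,0,0],[0,0,-25,0,0,0,0],[0,0,-30,0,0,0,0],[0,0,-30,0,0,0,0],[0,0,-25,0,0,0,0],[0,0,-20,0,0,0,0],[0,0,-15,0,0,0,0],[0,0,-10,0,0,0,0],[0,0,0,0,0,0,0],[0,0,0,0,0,0,0]]'
```

```text
[ 0.64372559 -0.11591442  0.009     ]
t: 15.4
tcp_pos: [0.6445, -0.119, 0.0355]
tool_rot: [0.81, 0.587, 0.0, 0.001]
force: [0.5, -0.3, -1.1]
finger_gap: 0.671
gripper_force: 53.4
```

```bash
python3 -m handwheel '[[0,2,-8,0,0,0,0],[0,0,-8,0,0,0,0],[0,0,-6,0,0,0,0],[0,0,-2,0,0,0,0],[0,0,-1,0,0,0,0],[0,0,0,0,0,0,0],[0,0,-1,0,0,0,0],[0,0,0,0,0,0,0],[0,0,0,0,0,0,0],[0,0,0,0,0,0,0]]'
```

```text
t: 16.65
tcp_pos: [0.6439, -0.1168, 0.0088]
tool_rot: [0.81, 0.587, 0.0, 0.0]
force: [0.4, -0.5, -0.3]
finger_gap: 0.67
gripper_force: 53.3
```

```bash
python3 -m handwheel '[[0,0,-1,0,0,0,0],[0,0,0,0,0,0,0],[0,0,-1,0,0,0,0],[0,0,0,0,0,0,0],[0,0,-1,0,0,0,0],[0,0,0,0,0,0,0],[0,0,0,0,0,0,0],[0,0,0,0,0,0,0],[0,0,0,0,0,0,0],[0,0,0,0,0,0,0]]'
```

```text
t: 17.9
tcp_pos: [0.644, -0.1168, 0.0068]
tool_rot: [0.81, 0.587, 0.0, 0.0]
force: [-2.0, 0.2, 5.5]
finger_gap: 0.672
gripper_force: 58.1
```

Fingertips touch the saucer with the lid's edge a few mm above it. I'll back off 1 mm, drop the grip to 20 N and open slowly.

```bash
python3 -m handwheel '[[0,0,1,0,0,0,0],[0,0,0,0,0,0,0],[0,0,0,0,0,0,0.66],[0,0,0,0,0,0,0.665],[0,0,0,0,0,0,0.67],[0,0,0,0,0,0,0.675],[0,0,0,0,0,0,0.68],[0,0,0,0,0,0,0.7],[0,0,0,0,0,0,0.75],[0,0,0,0,0,0,0.8]]' 20
python3 -c "
from h import *
im=snap('wrist','w6.png')"
```

```text
t: 19.15
tcp_pos: [0.6438, -0.1168, 0.0063]
tool_rot: [0.81, 0.587, -0.0, -0.0]
force: [-0.9, -0.6, -0.2]
finger_gap: 0.803
gripper_force: 0.0
```

View pics/w6.png

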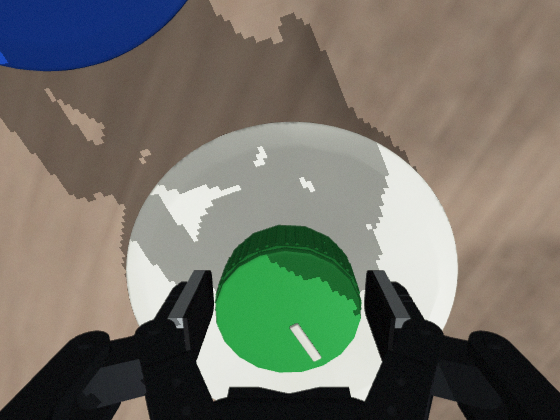

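The lid, with its top centred at (288,310), lies flat and right way up in the middle of the saucer, and the fingers are clear of it. I'll open fully and retreat straight up.

```bash
python3 -m handwheel '[[0,0,0,0,0,0,1],[0,0,0,0,0,0,1],[0,0,8,0,0,0,1],[0,0,15,0,0,0,1],[0,0,25,0,0,0,1],[0,0,30,0,0,0,1],[0,0,30,0,0,0,1],[0,0,30,0,0,0,1],[0,0,10,0,0,0,1],[0,0,0,0,0,0,1]]'
python3 - <<'E'
from h import *
c=cal("wrist"); im=snap("wrist","w7.png"); hsv=cv2.cvtColor(im,cv2.COLOR_RGB2HSV)
g=max(cv2.findContours(cv2.inRange(hsv,(40,80,30),(85,255,255)),0,2)[0],key=cv2.contourArea); e=cv2.fitEllipse(cv2.convexHull(g)); print(e,ray("wrist",*e[0],.03,c))
im=snap("scene","scene2.png"); print(blobs(im,(40,80,40),(85,255,255))[-2:],"orange",blobs(im,(5,150,120),(20,255,255)))
E
```

```text
t: 20.45
tcp_pos: [0.6442, -0.1169, 0.1558]
tool_rot: [0.81, 0.587, 0.001, 0.001]
force: [-0.5, 0.3, -0.2]
finger_gap: 0.997
gripper_force: 0.0
((287.3863830566406, 199.81744384765625), (71.72358703613281, 73.89688873291016), 177.31320190429688) [ 0.64363318 -0.11441742  0.03      ]
[([327, 9, 23, 48, 573], [339.6, 32.6]), ([284, 170, 21, 18, 298], [293.8, 178.5])] orange [([344, 170, 26, 22, 449], [356.1, 180.3])]
```

View pics/w7.png

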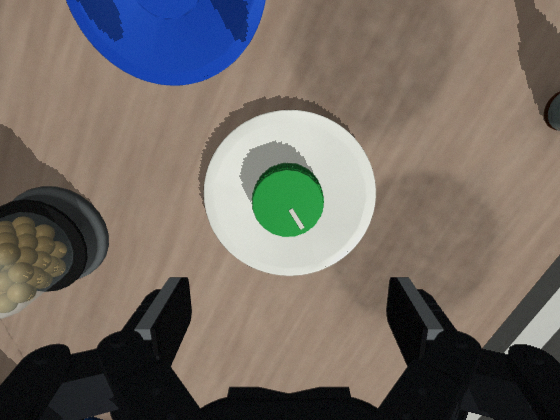

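The lid, at (288,200), is in the middle of the saucer, centred near (290,192). The robot is clear and the orange lid hasn't moved.

```bash
python3 -c "
from station import manip
print(manip.sign_off())"
```

```text
the job is handed in; nothing more can be done
None
```

The green lid is unscrewed with one regrip and lies right way up in the middle of the white saucer, after a drop of roughly 8 mm at release because the fingertips met the saucer first; the orange lid is still on its jar, and the job was handed in at about 20.5 s with no verdict shown.

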